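Crank the emergency charger and park its flywheel

TASK

Charge the red battery pack with the hand-crank charger: take the orange crank knob and turn it anticlockwise, seen from above, until the flywheel under the clear cover runs at 20 turns a minute, and keep it within about 2 of that for about 7 seconds, never letting it exceed 28. Then bring the flywheel to rest with its white mark at the red pointer so that it can be locked for transport, and let go of the knob. Leave the battery in its bay and do not disturb the other things on the desk.

Things in the scene. Friction and masses are not known exactly. Their poses are not given: they have to be found in the camera images.
- charger: Olive hand-crank charger, fixed. Base plate 250 (x) by 360 mm (y), 22 mm thick; on it a closed housing 250 x 250 mm whose clear flat cover tops at 78 mm above the desk. Origin: on the desk, on the vertical axis (centre of the square housing) about which flywheel and crank both turn; z up, x towards the red pointer, y towards the battery bay beside the housing.
- flywheel (a joint): Angle (rad) of the dark steel flywheel, 200 mm diameter, flat under the cover, out of touch. 0: white mark at the red pointer; grows anticlockwise seen from above, counts on over whole turns. 20 turns a minute is 2.09 rad/s. Nominal 4 kg, 0.02 kg m2 (hidden, 25 % either way). Drag: about 0.018 N m (hidden, 45 % either way) plus 0.002 N m per rad/s. Left alone it coasts down and stays.
- crank (a joint): Angle (rad) of the crank relative to the flywheel, anticlockwise positive. The crank drives and brakes the flywheel only through a slipping oil coupling: about 0.025 N m per rad/s of speed difference, so the flywheel follows with a time constant of about 0.8 s. At 20 turns a minute the crank must run some 0.5 to 1.25 rad/s faster; a stopped one moves only above 0.4 to 1 rad/s of crank speed.
- wheel_mark (a point): Outer part of the white radial bar (46 x 18 mm, 53 to 99 mm from the axis) painted on the flywheel, 90 mm from the axis, 60 mm above the desk, under the cover.
- pointer (a point): Fixed point on the charger where the white mark belongs: 90 mm from the axis, 60 mm above the desk, just inside the tip of the red triangle on the cover (the triangle lies 98 to 124 mm from the axis).
- knob_mid (a point): Middle of the upright orange crank knob (28 mm diameter, 44 mm tall, 100 to 144 mm above the desk; this point 124 mm up), 60 mm from the axis, at any angle at the start. It spins freely on its pin, so a gripper can hold it from above at a fixed yaw while it goes round. Under it the crank: a flat black bar 22 mm wide, top 98 mm, hub radius 13 mm, top 100 mm above the desk.
- battery: Red rechargeable battery pack 110 x 60 x 42 mm, 0.45 kg, loose in the bay on the charger's base plate (bay rim 42 mm above the desk, battery top 64 mm); origin: centre of its underside, 177 mm from the flywheel axis along the charger's y. Leave it there.
- swr_meter: Silver standing-wave meter box with two dials, 100 x 160 x 74 mm, bystander at the left; origin: centre of its underside.
- resistor: White ceramic power resistor 100 x 26 x 26 mm, bystander, right of the charger; origin: centre of its underside.
- enclosure: Grey aluminium project enclosure 120 x 90 x 42 mm, bystander at the right; origin: centre of its underside.
- keyer: Morse paddle on a dark steel base 100 x 80 mm, 51 mm high, bystander at the left; origin: centre of its underside.
Not all that is in view belongs to the job. Of the things shaped like the battery, the red one is meant.

How it is judged:
On the way, in this order (a step that is already met when the one before it is completed fails the run):
1. the flywheel runs anticlockwise at 20 turns a minute (17.5 to 22.5: 1.83 to 2.36 rad/s) for 6.5 s on end (velocity of joint flywheel between 1.83 and 2.36 rad/s), for 6.5 s.
2. the flywheel stands still with its white mark at the red pointer, within 14 mm (velocity of joint flywheel between -0.06 and 0.06 rad/s and horizontal distance between wheel_mark and pointer below 0.014 m), for 0.3 s.
At the end, for the whole second after the job is handed in: The flywheel is at rest (under 0.06 rad/s) with its white mark within 14 mm of the pointer, the knob is released, and the battery sits flat in its bay (all of step 2 and z of battery in the frame of charger below 0.027 m and y of battery in the frame of charger between 0.165 and 0.189 m and angle between battery's own z axis and vertical below 0.15 rad); the robot touches nothing.
It fails at once if the flywheel runs faster than 28 turns a minute (2.95 rad/s) (velocity of joint flywheel above 2.95 rad/s).
It fails at once if a bystander on the desk is pushed more than 25 mm, or the battery more than 15 mm (distance of battery from where it was at the start of the episode above 0.015 m or distance of any of swr_meter, resistor, enclosure, keyer from where it was at the start of the episode above 0.025 m).
It also fails if it takes over 64 s, if anything falls off the work surface, if the arm or the gripper's body presses on something with over 40 N, if the wrist force passes 120 N, or if a joint passes its speed limit or range.

ROBOT

A 6-joint arm with a two-finger parallel gripper is mounted at the origin on the work surface. World frame = base frame: x ahead of the robot, y to its left, z up, the work surface at z = 0. Lengths are in m, angles in rad, forces in N, time in s.
With the tool pointing down it reaches from about 0.15 to 0.775 m from the base axis. Payload 6.1 kg.
Tool frame: the origin (TCP) lies between the finger pads; the fingertips stand 8 mm ahead of it and the grasp point (between the pads) lies 11 mm behind it; z points along the fingers, y is the direction in which the jaws open and shut (so a half turn about z gives the same grasp; the last joint's range is limited). The gripper opens to 85 mm and grips with 20 to 120 N. Pads are 22 mm wide; open, the fingers measure 114 mm over their backs; the gripper's body (76 mm by 85 mm) begins 54 mm behind the grasp point. The pads swing forward as they close: fully open they stand 13 mm farther back than shut.
Start: joints at [-1.202, 0.126, -0.04, 1.405, 0, 1.571], TCP at [0.189, -0.49, 0.219] pointing down, gripper open.
Joint ranges: [-2.72, 2.72], [-0.95, 1.95], [-1.27, 1.35], [-1.78, 2.02], [-1.46, 1.47], [-3.14, 3.14]. Speed limits (rad/s): [2.39, 2.39, 3.01, 3.14, 3.14, 3.14].

INTERFACE

Orientations are given as [roll, pitch, yaw] about the fixed x, y, z axes, in that order (R = Rz(yaw) Ry(pitch) Rx(roll)).
In Python, from rig import robot gives the robot as it stands.
- The arm moves only by the tool drive_tool, never from a script. Its arguments are lists of equal length, an entry for each row: "hand": the opening, from 0 (shut) to 1 (fully open); "offset": the shift along the world's x, y, z scaled (see below), a list of three; "twist": the turn about the world's z scaled (see below). A call has exactly 5 rows; each row shifts and turns the commanded pose from where the row before left it; what a row does not reach is not made up. The controller multiplies each number of a shift by 0.8 m and each number of a turn by pi rad. A row lasts 1/10 s, in which the tool goes at most 50 mm and 8.59 degrees, less where a joint would pass 70% of its speed; a pose out of reach is approached as far as the arm can. A call with a number of a shift or a turn outside -1 to 1 is refused whole. A call with a gripper value outside its range is refused whole. The fingers move at their own pace and stop on an object; "squeeze" is the grip in N (left out, the last holds). Time passes only in rows, so rows that do not move let the fingers close, or fill a call up. It gives the time, the measured TCP pose, the force and the opening at its end, in the units of the state.
- robot.read_state(): the state, without advancing time (a new reading comes with each control period).
- robot.camera(name): name is "scene" or "top"; returns the picture (480x640x3 uint8, red, green, blue); there is no depth.
- robot.camera_model(name): a dict with "vfov" (degrees; the focal length in pixels is half the picture's height over the tangent of half this angle, whatever the lens; pixels are square), "cx", "cy" (the principal point, pixels), "cam_to_world" (4x4, takes a point from camera to world coordinates). Camera axes: x right, y down, z forward; pixel columns grow to the right and rows downward; lengths in m; the calibration is good to about 2 mm. A picture is of the moment at which its call begins. camera_model takes no time and is no camera call.
- robot.finish_job(): hands the job in, once; it reports no verdict.
Trained networks look in the newest picture that a camera, given by its name, has taken for a name from the list of things; names that differ only in an ending like _2 or _b are one class to them, and where a whole thing is asked for, a point or a joint stands for the part that bears it (a point fixed in the world has none). Each returns a list of dicts, best first, with "confidence" (0 to 1); they miss things now and then, are a little off and sometimes report something else, mostly with a low value. They report only what shows in the picture. A call takes as long as a camera call. They do not tell look-alikes from the thing itself.
- robot.boxes_of(camera, label): "position" ([x, y, z] in m, in world coordinates, good to about 4 mm: the middle of the surface that is visible of it).
- robot.masks_of(camera, label): "region" (480x640 bool, what is visible of it).
- robot.landmark_of(camera, label): "position" ([x, y, z] in m, in world coordinates, good to about 4 mm: a listed point, or the origin of a listed thing).
The state is a dict: "t": time; "q": joint angles; "dq": joint speeds; "tau": joint torques, N m; "eef_pos": TCP position; "ee_rot": TCP orientation; "contact_force": force on the tool from outside, world axes, zero at the start; "wrist_torque": the same for the moment, N m; "grip_width": finger opening in m.
Only numpy, scipy, OpenCV 4.12 (cv2) and the standard library are available. Lean on these libraries where they do the work, as an engineer would, in place of code of your own. Each camera call takes 0.05 s, during which the arm holds its last target. There are 200 camera calls.

## Working session

There is one attempt and no reset: what is moved stays moved. The work goes in short steps, Python scripts to look and compute and a tool call to move; the robot and the scene stay as the last step left them, time stands still between calls to the robot, and variables do not carry over. Pictures are saved under pics/ and viewed, about 8 in all and at most 12, crops included, and the job is handed in when it is done.

Besides the shell and the picture viewer there is one more tool, called after "Call:" in YAML: its name, and indented under it one key for each argument. drive_tool: Moves the arm, as the interface text tells. Shifts and turns lie within -1 to 1; 1 stands for 0.8 m of shift or pi rad of turn. Its arguments: {"type":"object","properties":{"hand":{"type":"array","items":{"type":"number"}},"offset":{"type":"array","items":{"type":"array","items":{"type":"number","minimum":-1,"maximum":1}}},"twist":{"type":"array","items":{"type":"number","minimum":-1,"maximum":1}},"squeeze":{"type":"number"}},"required":["hand","offset","twist"]}

```bash
mkdir -p pics; ls
cat > h.py <<'E'
from rig import robot
import numpy as np, cv2
np.set_printoptions(precision=4,suppress=True)
def save(c,n):
    im=robot.camera(c); cv2.imwrite('pics/'+n+'.png',im[:,:,::-1]); return im
def project(c,p):
    m=robot.camera_model(c); f=240/np.tan(np.radians(m['vfov'])/2)
    T=np.linalg.inv(np.array(m['cam_to_world'])); q=T[:3,:3]@np.array(p)+T[:3,3]
    return np.array([m['cx']+f*q[0]/q[2], m['cy']+f*q[1]/q[2]])
def ray(c,u,v,z):
    m=robot.camera_model(c); f=240/np.tan(np.radians(m['vfov'])/2)
    T=np.array(m['cam_to_world']); d=T[:3,:3]@np.array([(u-m['cx'])/f,(v-m['cy'])/f,1]); o=T[:3,3]
    return o+d*(z-o[2])/d[2]
E
python3 - <<'E'
from h import *
a=save('top','t0'); b=save('scene','s0')
cv2.imwrite('pics/both.png',np.hstack([cv2.resize(a,(400,300)),cv2.resize(b,(400,300))])[:,:,::-1])
s=robot.read_state(); print(s['t'],s['eef_pos'],s['ee_rot'],s['grip_width'])
for c in('top','scene'):
    m=robot.camera_model(c); print(c,m['vfov'],m['cx'],m['cy'],np.array(m['cam_to_world']))
    for l in('knob_mid','wheel_mark','pointer','charger','battery'):
        for d in robot.landmark_of(c,l)[:3]: print(c,l,d['confidence'],np.array(d['position']),project(c,d['position']))
print(robot.read_state()['t'])
E
```

```text
pics
0.1 [ 0.1891 -0.4893  0.2183] [-3.1402 -0.      0.3688] 0.08546106298878496
top 55.35396525757284 308.482441510424 242.7665499877456 [[-0.008  -0.9981  0.0605  0.4079]
 [-0.9999  0.0086  0.0094  0.0251]
 [-0.0099 -0.0604 -0.9981  1.2709]
 [ 0.      0.      0.      1.    ]]
top knob_mid 0.69 [ 0.5893 -0.1837  0.1241] [395.1912 197.7273]
top knob_mid 0.53 [ 0.3156 -0.419  -0.0003] [474.6837 302.7753]
top knob_mid 0.36 [0.5027 0.0338 0.0276] [309.5061 235.6415]
top pointer 0.56 [ 0.6467 -0.1055  0.061 ] [361.1745 180.4152]
top charger 0.95 [ 0.5616 -0.135  -0.002 ] [369.8323 214.8939]
top battery 0.89 [0.5019 0.0361 0.0245] [308.6752 236.0272]
top battery 0.6 [ 0.297   0.2155 -0.0022] [244.5175 311.184 ]
scene 52.75117949036104 320.3286771826603 237.82703555605815 [[ 0.4813  0.7253 -0.4922  0.9916]
 [ 0.8764 -0.3892  0.2836 -0.2975]
 [ 0.0141 -0.5679 -0.823   1.0073]
 [ 0.      0.      0.      1.    ]]
scene knob_mid 0.69 [ 0.5838 -0.1847  0.1223] [264.9732 319.8879]
scene knob_mid 0.58 [ 0.4934 -0.4228  0.0007] [150.6982 358.6276]
scene pointer 0.98 [ 0.6464 -0.1045  0.0607] [315.3308 340.1168]
scene charger 0.77 [ 0.5573 -0.1333  0.0015] [285.0418 323.3763]
scene battery 0.88 [0.5029 0.0394 0.0217] [339.792  269.1259]
scene battery 0.81 [ 0.2986  0.212  -0.0014] [356.6522 190.7269]
0.6
```

View pics/t0.png

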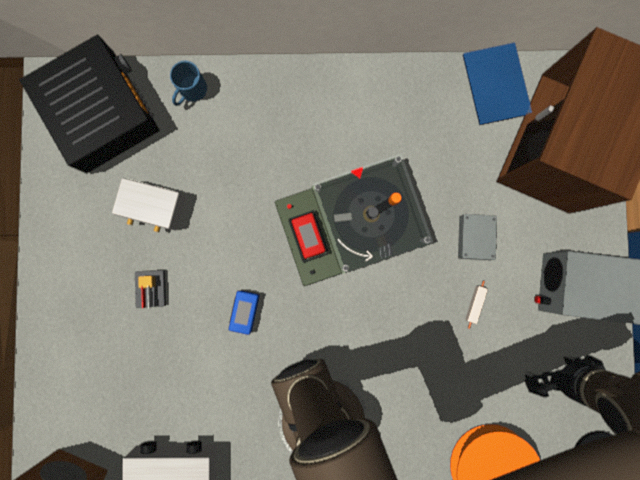

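View pics/s0.png

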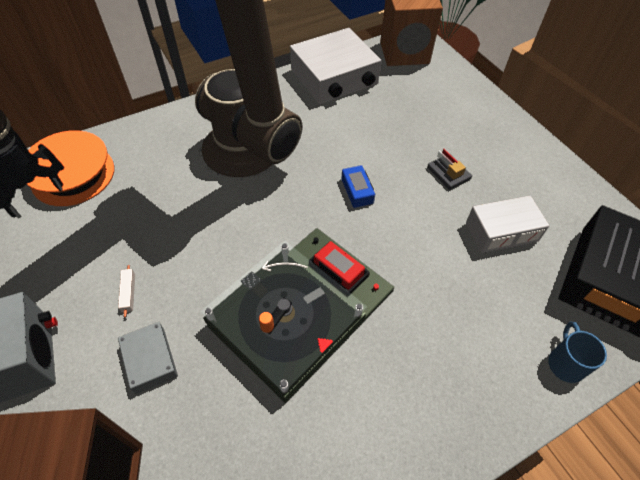

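Top view: the knob is at (396,198), the hub at (372,212), the white mark at (342,217) and the pointer triangle at (358,174). The red battery sits in its bay at (308,236). Two things could be mistaken for a target: the blue pack at (244,311) for the battery, and the orange disc at (495,460) for the knob. I pick the upright orange knob on the crank and the red pack.

```bash
cat >> h.py <<'E'
def camray(c,u,v):
    a=ray(c,u,v,0.); b=ray(c,u,v,.3); d=(b-a)/np.linalg.norm(b-a); return a,d
def tri(obs):
    A=np.zeros((3,3)); y=np.zeros(3)
    for c,u,v in obs:
        o,d=camray(c,u,v); P=np.eye(3)-np.outer(d,d); A+=P; y+=P@o
    return np.linalg.solve(A,y)
def polar(im,c,axis,yaw,r0=.06,r1=.092,z=.06,n=720):
    "mean brightness by flywheel angle (charger frame); also raw saturation"
    th=np.arange(n)*2*np.pi/n; rs=np.linspace(r0,r1,9)
    P=np.array([[project(c,[axis[0]+r*np.cos(t+yaw),axis[1]+r*np.sin(t+yaw),z]) for t in th] for r in rs]).astype(np.float32)
    return th,cv2.remap(im,P[:,:,0],P[:,:,1],cv2.INTER_LINEAR)
E
python3 - <<'E'
from h import *
obs=[];ims={}
for c,roi in(('top',(375,180,420,215)),('scene',(250,300,285,340))):
    im=ims[c]=robot.camera(c).astype(int); m=(im[:,:,0]>150)&(im[:,:,2]<90)&(im[:,:,1]<190)&(im[:,:,0]-im[:,:,1]>60)
    x0,y0,x1,y1=roi; k=np.zeros_like(m);k[y0:y1,x0:x1]=m[y0:y1,x0:x1]
    v,u=np.nonzero(k); print(c,'knob px',u.mean(),v.mean(),len(u),u.min(),u.max(),v.min(),v.max()); obs.append((c,u.mean(),v.mean()))
print('tri knob',tri(obs))
R={}
for i in range(3):
  for c in('top','scene'):
    robot.camera(c)
    for l in('knob_mid','wheel_mark','pointer','charger','battery'):
        d=robot.landmark_of(c,l)
        ok={'knob_mid':(.585,-.184),'pointer':(.6465,-.105),'charger':(.56,-.134),'battery':(.503,.036),'wheel_mark':(.56,-.134)}[l]
        d=[e['position'] for e in d if np.hypot(e['position'][0]-ok[0],e['position'][1]-ok[1])<(.11 if l=='wheel_mark' else .02)]
        if d: R.setdefault(l,[]).append(d[0])
for l in R: print(l,len(R[l]),np.mean(R[l],0),np.std(R[l],0))
a=ims['top'][140:290,260:450].astype(np.uint8); b=ims['scene'][220:400,200:400].astype(np.uint8)
cv2.imwrite('pics/crop.png',np.hstack([cv2.resize(a,(400,400),interpolation=2),cv2.resize(b,(400,400),interpolation=2)])[:,:,::-1])
print(robot.read_state()['t'])
E
```

```text
top knob px 395.05102040816325 197.69387755102042 98 389 401 193 202
scene knob px 265.3560606060606 317.4621212121212 132 259 272 312 323
tri knob [ 0.5868 -0.1824  0.1366]
knob_mid 6 [ 0.5871 -0.1844  0.1234] [0.0014 0.0015 0.0007]
pointer 6 [ 0.6465 -0.1031  0.0602] [0.0017 0.0009 0.0015]
charger 6 [ 0.558  -0.1328  0.0004] [0.002  0.0016 0.0008]
battery 6 [0.5027 0.0373 0.0237] [0.0006 0.001  0.0031]
2.5
```

View pics/crop.png

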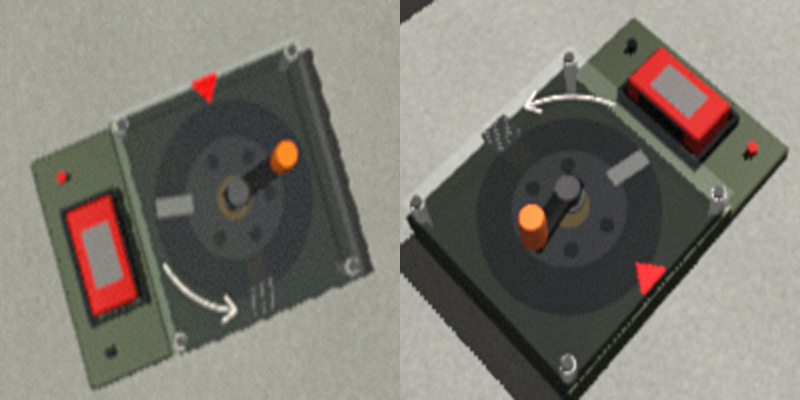

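The crop shows the upright orange knob on the black crank, the white mark facing the battery side, and the red triangle on the far side. I'm moving above the knob.

Call:
drive_tool:
  hand: [1,1,1,1,1]
  offset:
    - [0.033,0.0255,0]
    - [0.033,0.0255,0]
    - [0.033,0.0255,0]
    - [0.033,0.0255,0]
    - [0.033,0.0255,0]
  twist: [0,0,0,0,0]
  squeeze: 30

```text
t: 3.0
eef_pos: [0.3221, -0.3868, 0.2191]
ee_rot: [3.141, -0.0, 0.369]
contact_force: [-0.0, 0.1, -0.3]
grip_width: 0.085
```

Call:
drive_tool:
  hand: [1,1,1,1,1]
  offset:
    - [0.033,0.0255,0]
    - [0.033,0.0255,0]
    - [0.033,0.0255,0]
    - [0.033,0.0255,0]
    - [0.033,0.0255,0]
  twist: [0,0,0,0,0]

```text
t: 3.5
eef_pos: [0.4543, -0.2847, 0.2191]
ee_rot: [3.141, -0.0, 0.369]
contact_force: [-1.0, 0.4, 0.2]
grip_width: 0.0854
```

Call:
drive_tool:
  hand: [1,1,1,1,1]
  offset:
    - [0.033,0.0255,0]
    - [0.033,0.0255,0]
    - [0.033,0.0255,0]
    - [0.033,0.0255,0]
    - [0.033,0.0255,0]
  twist: [0,0,0,0,0]

```text
t: 4.0
eef_pos: [0.5863, -0.1827, 0.219]
ee_rot: [3.141, 0.0, 0.369]
contact_force: [-0.1, -1.3, 0.1]
grip_width: 0.0853
```

Run:
```python
from h import *
a=save('top','t1'); b=save('scene','s1')
ax=(.5585,-.1317);yaw=.318
for c,im in(('top',a),('scene',b)):
    th,P=polar(im,c,ax,yaw); g=P.mean(2).mean(0)
    print(c,np.round(g[::20]).astype(int))
cv2.imwrite('pics/b1.png',np.hstack([cv2.resize(a[100:330,220:526],(400,300)),cv2.resize(b[180:420,140:460],(400,300))])[:,:,::-1])
s=robot.read_state();print(s['t'],s['eef_pos'],s['ee_rot'],s['contact_force'])
for c in('top','scene'):
    print([ (d['confidence'],np.array(d['position'])) for d in robot.landmark_of(c,'knob_mid')[:2]])
```

```text
Traceback (most recent call last):
  File "h.py", line 24, in polar
    P=np.array([[project(c,[axis[0]+r*np.cos(t+yaw),axis[1]+r*np.sin(t+yaw),z]) for t in th] for r in rs]).astype(np.float32)
                 ~~~~~~~^^^^^^^^^^^^^^^^^^^^^^^^^^^^^^^^^^^^^^^^^^^^^^^^^^^^^^^
  File "h.py", line 7, in project
    m=robot.camera_model(c); f=240/np.tan(np.radians(m['vfov'])/2)
ValueError: time passes only in moves, steps and waits
```

```bash
sed -i 's/robot\.camera_model(c)/cm(c)/' h.py; sed -i '3a from functools import lru_cache\n@lru_cache(None)\ndef cm(c): return robot.camera_model(c)' h.py
python3 - <<'E'
from h import *
a=save('top','t1'); b=save('scene','s1')
ax=(.5585,-.1317);yaw=.318
for c,im in(('top',a),('scene',b)):
    th,P=polar(im,c,ax,yaw); g=P.mean(2).mean(0)
    print(c,np.round(g[::20]).astype(int))
cv2.imwrite('pics/b1.png',np.hstack([cv2.resize(a[100:330,220:526],(400,300)),cv2.resize(b[180:420,140:460],(400,300))])[:,:,::-1])
s=robot.read_state();print(s['t'],s['eef_pos'],s['ee_rot'],s['contact_force'])
for c in('top','scene'):
    print([ (d['confidence'],np.array(d['position'])) for d in robot.landmark_of(c,'knob_mid')[:2]])
E
```

```text
top [ 62  63  64  64  66  65  65  87 143  68  67  67  68  67  67  67  67  66
  72  68  62  62  63  63  62  60  61  61  68  39  83  85  55  61  62  63]
scene [ 59  59  58  59  58  57  57 106 153  56  56  56  55  56  47  55  56  56
  56  49  51  50  53  56  56  56  55  56  55  57  58  57  58  58  58  59]
4.2 [ 0.5855 -0.1832  0.2185] [-3.1412  0.0009  0.3703] [-0.3849  0.1685  0.1964]
[(0.39, array([ 0.5906, -0.1841,  0.1218]))]
[(0.66, array([ 0.587 , -0.1847,  0.1208]))]
```

View pics/b1.png

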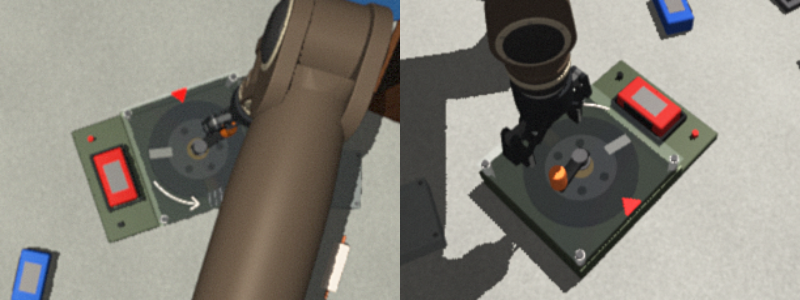

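Call:
drive_tool:
  hand: [1,1,1,1,1]
  offset:
    - [0.002,-0.0015,-0.042]
    - [0,0,-0.042]
    - [0,0,-0.042]
    - [0,0,0]
    - [0,0,0]
  twist: [0,0,0,0,0]
  squeeze: 30

```text
t: 4.8
eef_pos: [0.586, -0.1855, 0.1189]
ee_rot: [-3.141, 0.001, 0.368]
contact_force: [0.6, -0.9, 0.7]
grip_width: 0.0853
```

Call:
drive_tool:
  hand: [0,0,0,0,0]
  offset:
    - [0,0,0]
    - [0,0,0]
    - [0,0,0]
    - [0,0,0]
    - [0,0,0]
  twist: [0,0,0,0,0]
  squeeze: 30

```text
t: 5.3
eef_pos: [0.5873, -0.1846, 0.1193]
ee_rot: [3.141, -0.002, 0.369]
contact_force: [-1.5, 1.9, 5.5]
grip_width: 0.0256
```

```bash
cat >> h.py <<'E'
AX=(.5585,-.1317);YAW=.318
def mark(im,c,guess=None,ax=AX):
    th,P=polar(im,c,ax,YAW); P=P.astype(float)
    g=P.mean(2); ch=np.ptp(P,axis=2)
    s=np.mean(np.clip(g-85,0,80)*(ch<40),0)
    w=np.ones(29); s2=np.convolve(np.r_[s[-14:],s,s[:14]],w,'valid')
    if guess is not None: s2=s2*(np.cos(th-guess)>np.cos(.8))
    k=np.argmax(s2); i=(np.arange(k-30,k+31))%720; d=np.arange(-30,31)*np.pi/360
    return th[k]+(s[i]*d).sum()/max(s[i].sum(),1e-9), s2[k]
def look(c='scene',guess=None):
    im=robot.camera(c); s=robot.read_state(); p=np.array(s['eef_pos']); r=p[:2]-AX
    a,q=mark(im,c,guess)
    print(c,'t',s['t'],'mark %.3f q %.0f'%(a,q),'eef',p,'r %.4f phi %.3f'%(np.hypot(*r),np.arctan2(r[1],r[0])),'F',np.array(s['contact_force']),'w %.4f'%s['grip_width']); return im
E
python3 - <<'E'
from h import *
look('top');im=look()
for c in('top','scene'):
    print([ (d['confidence'],np.array(d['position'])) for d in robot.landmark_of(c,'wheel_mark')[:2]])
cv2.imwrite('pics/s2.png',cv2.resize(im[200:420,160:420],(780,600))[:,:,::-1])
E
```

```text
top t 5.35 mark 1.369 q 1430 eef [ 0.5873 -0.1846  0.1193] r 0.0602 phi -1.073 F [-1.0847  1.7627  6.3454] w 0.0255
scene t 5.4 mark 1.347 q 1611 eef [ 0.5873 -0.1846  0.1193] r 0.0602 phi -1.072 F [-0.544   1.6949  5.8086] w 0.0255
[]
[]
```

View pics/s2.png

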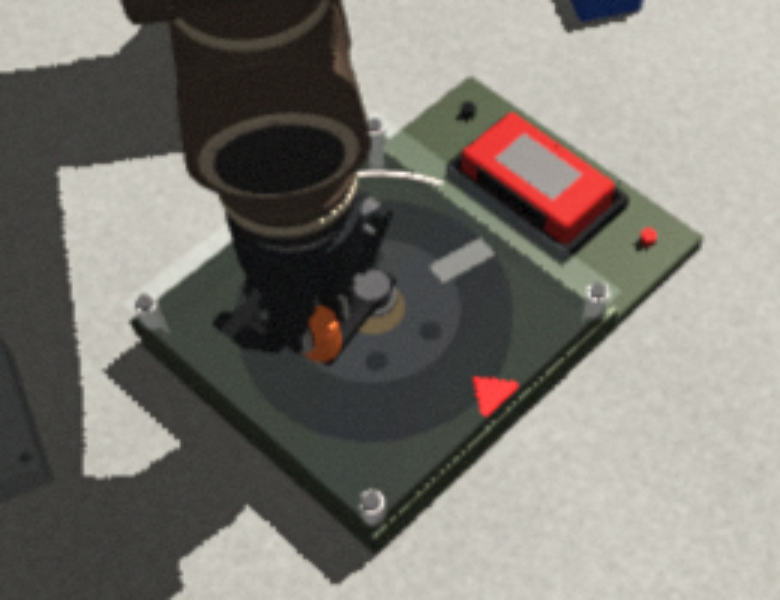

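Both cameras put the mark at about 1.36 rad. The grip is on the knob and the TCP is 60 mm from the axis. Next is a table maker for the circle.

```bash
cat >> h.py <<'E'
import json,os
def plan(incs,ax=None):
    "rows (shift/0.8) following circle about ax; keeps commanded xy and phi in st.json"
    st=json.load(open('st.json')) if os.path.exists('st.json') else dict(xy=[.5873,-.1846],phi=-1.072,ax=list(AX))
    if ax is not None: st['ax']=list(ax)
    rows=[]
    for d in incs:
        st['phi']+=d; g=np.array(st['ax'])+.06*np.array([np.cos(st['phi']),np.sin(st['phi'])])
        o=np.round((g-st['xy'])/.8,3); st['xy']=list(np.array(st['xy'])+o*.8); rows.append([float(o[0]),float(o[1]),0])
    json.dump(st,open('st.json','w'))
    for i in range(0,len(rows),5): print(rows[i:i+5])
E
python3 -c "
from h import *
plan([.05,.1,.15,.2,.25])"
```

```text
[[0.003, 0.002, 0], [0.006, 0.004, 0], [0.009, 0.008, 0], [0.009, 0.012, 0], [0.008, 0.016, 0]]
```

Call:
drive_tool:
  hand: [0,0,0,0,0]
  offset:
    - [0.003,0.002,0]
    - [0.006,0.004,0]
    - [0.009,0.008,0]
    - [0.009,0.012,0]
    - [0.008,0.016,0]
  twist: [0,0,0,0,0]

```text
t: 6.0
eef_pos: [0.6146, -0.1512, 0.1192]
ee_rot: [3.141, 0.0, 0.368]
contact_force: [-7.5, 2.0, 8.2]
grip_width: 0.0258
```

```bash
python3 -c "
from h import *
look()
plan([.3]*10)"
```

```text
scene t 6.05 mark 1.386 q 1364 eef [ 0.6152 -0.149   0.1192] r 0.0593 phi -0.297 F [-4.0985  2.8256  8.914 ] w 0.0257
[[0.004, 0.022, 0], [-0.003, 0.023, 0], [-0.009, 0.02, 0], [-0.015, 0.017, 0], [-0.019, 0.011, 0]]
[[-0.022, 0.006, 0], [-0.022, -0.001, 0], [-0.021, -0.008, 0], [-0.018, -0.014, 0], [-0.013, -0.018, 0]]
```

Call:
drive_tool:
  hand: [0,0,0,0,0]
  offset:
    - [0.004,0.022,0]
    - [-0.003,0.023,0]
    - [-0.009,0.02,0]
    - [-0.015,0.017,0]
    - [-0.019,0.011,0]
  twist: [0,0,0,0,0]

```text
t: 6.55
eef_pos: [0.5814, -0.0773, 0.1193]
ee_rot: [3.138, -0.0, 0.369]
contact_force: [-2.0, -6.6, 5.5]
grip_width: 0.0257
```

Call:
drive_tool:
  hand: [0,0,0,0,0]
  offset:
    - [-0.022,0.006,0]
    - [-0.022,-0.001,0]
    - [-0.021,-0.008,0]
    - [-0.018,-0.014,0]
    - [-0.013,-0.018,0]
  twist: [0,0,0,0,0]

```text
t: 7.05
eef_pos: [0.5038, -0.1047, 0.1193]
ee_rot: [-3.142, -0.001, 0.37]
contact_force: [1.7, 0.3, 5.7]
grip_width: 0.0257
```

```bash
python3 -c "
from h import *
look()
plan([.3]*10)"
```

```text
scene t 7.1 mark 2.612 q 437 eef [ 0.5029 -0.107   0.1193] r 0.0608 phi 2.723 F [-2.3073 -2.046   6.6067] w 0.0261
[[-0.007, -0.022, 0], [-0.0, -0.022, 0], [0.006, -0.022, 0], [0.012, -0.018, 0], [0.018, -0.014, 0]]
[[0.021, -0.009, 0], [0.022, -0.002, 0], [0.022, 0.005, 0], [0.019, 0.011, 0], [0.016, 0.016, 0]]
```

Call:
drive_tool:
  hand: [0,0,0,0,0]
  offset:
    - [-0.007,-0.022,0]
    - [0,-0.022,0]
    - [0.006,-0.022,0]
    - [0.012,-0.018,0]
    - [0.018,-0.014,0]
  twist: [0,0,0,0,0]

```text
t: 7.6
eef_pos: [0.5276, -0.185, 0.1193]
ee_rot: [3.14, -0.0, 0.367]
contact_force: [0.0, 1.2, 5.1]
grip_width: 0.0256
```

Call:
drive_tool:
  hand: [0,0,0,0,0]
  offset:
    - [0.021,-0.009,0]
    - [0.022,-0.002,0]
    - [0.022,0.005,0]
    - [0.019,0.011,0]
    - [0.016,0.016,0]
  twist: [0,0,0,0,0]

```text
t: 8.1
eef_pos: [0.6078, -0.1658, 0.1191]
ee_rot: [-3.14, -0.0, 0.368]
contact_force: [-8.8, 6.4, 11.2]
grip_width: 0.0257
```

```bash
python3 -c "
from h import *
look();look('top')
plan([.32]+[.3]*9)"
```

```text
scene t 8.15 mark 4.346 q 409 eef [ 0.609  -0.1635  0.1191] r 0.0597 phi -0.561 F [-4.7792  5.3305 11.926 ] w 0.0254
top t 8.2 mark 5.858 q 645 eef [ 0.6084 -0.1643  0.1191] r 0.0596 phi -0.579 F [-4.3545  2.6972  9.252 ] w 0.0255
[[0.01, 0.022, 0], [0.003, 0.022, 0], [-0.004, 0.022, 0], [-0.01, 0.02, 0], [-0.015, 0.017, 0]]
[[-0.02, 0.01, 0], [-0.022, 0.005, 0], [-0.022, -0.002, 0], [-0.021, -0.009, 0], [-0.017, -0.014, 0]]
```

Call:
drive_tool:
  hand: [0,0,0,0,0]
  offset:
    - [0.01,0.022,0]
    - [0.003,0.022,0]
    - [-0.004,0.022,0]
    - [-0.01,0.02,0]
    - [-0.015,0.017,0]
  twist: [0,0,0,0,0]

```text
t: 8.7
eef_pos: [0.5946, -0.0849, 0.1192]
ee_rot: [3.138, 0.001, 0.368]
contact_force: [-5.9, -7.9, 9.0]
grip_width: 0.0257
```

Call:
drive_tool:
  hand: [0,0,0,0,0]
  offset:
    - [-0.02,0.01,0]
    - [-0.022,0.005,0]
    - [-0.022,-0.002,0]
    - [-0.021,-0.009,0]
    - [-0.017,-0.014,0]
  twist: [0,0,0,0,0]

```text
t: 9.2
eef_pos: [0.513, -0.0917, 0.1193]
ee_rot: [3.141, -0.002, 0.37]
contact_force: [2.2, -0.9, 5.5]
grip_width: 0.0254
```

```bash
python3 -c "
from h import *
look()
plan([.3]*10)"
```

```text
scene t 9.25 mark 6.212 q 1660 eef [ 0.5114 -0.0937  0.1193] r 0.0605 phi 2.462 F [-3.0668 -0.9865  5.7988] w 0.0257
[[-0.012, -0.019, 0], [-0.006, -0.021, 0], [0.0, -0.023, 0], [0.007, -0.021, 0], [0.013, -0.018, 0]]
[[0.018, -0.014, 0], [0.021, -0.007, 0], [0.023, -0.001, 0], [0.021, 0.005, 0], [0.019, 0.012, 0]]
```

```bash
python3 -c "
from h import *
st=json.load(open('st.json'));st['phi']-=3.0
last=np.sum([[-0.012,-0.019],[-0.006,-0.021],[0,-0.023],[0.007,-0.021],[0.013,-0.018],[0.018,-0.014],[0.021,-0.007],[0.023,-0.001],[0.021,0.005],[0.019,0.012]],0)*.8
st['xy']=list(np.array(st['xy'])-last);st['ax']=[.558,-.1317];json.dump(st,open('st.json','w'))
plan([.36]*4+[.335]*6)"
```

```text
[[-0.015, -0.023, 0], [-0.005, -0.026, 0], [0.005, -0.027, 0], [0.014, -0.023, 0], [0.019, -0.016, 0]]
[[0.023, -0.009, 0], [0.025, -0.0, 0], [0.024, 0.008, 0], [0.02, 0.015, 0], [0.014, 0.021, 0]]
```

Call:
drive_tool:
  hand: [0,0,0,0,0]
  offset:
    - [-0.015,-0.023,0]
    - [-0.005,-0.026,0]
    - [0.005,-0.027,0]
    - [0.014,-0.023,0]
    - [0.019,-0.016,0]
  twist: [0,0,0,0,0]

```text
t: 9.75
eef_pos: [0.5282, -0.1855, 0.1193]
ee_rot: [3.14, -0.001, 0.368]
contact_force: [2.6, 5.6, 6.5]
grip_width: 0.0256
```

Call:
drive_tool:
  hand: [0,0,0,0,0]
  offset:
    - [0.023,-0.009,0]
    - [0.025,0,0]
    - [0.024,0.008,0]
    - [0.02,0.015,0]
    - [0.014,0.021,0]
  twist: [0,0,0,0,0]

```text
t: 10.25
eef_pos: [0.6131, -0.1557, 0.1191]
ee_rot: [-3.141, -0.0, 0.368]
contact_force: [-8.8, 3.3, 10.2]
grip_width: 0.0258
```

```bash
python3 -c "
from h import *
look()
plan([.335]*10)"
```

```text
scene t 10.3 mark 1.957 q 229 eef [ 0.614  -0.1528  0.1191] r 0.0594 phi -0.364 F [-3.6387  4.5263 13.088 ] w 0.0257
[[0.006, 0.024, 0], [-0.002, 0.025, 0], [-0.01, 0.023, 0], [-0.017, 0.018, 0], [-0.022, 0.011, 0]]
[[-0.025, 0.004, 0], [-0.025, -0.005, 0], [-0.021, -0.012, 0], [-0.017, -0.019, 0], [-0.009, -0.023, 0]]
```

Call:
drive_tool:
  hand: [0,0,0,0,0]
  offset:
    - [0.006,0.024,0]
    - [-0.002,0.025,0]
    - [-0.01,0.023,0]
    - [-0.017,0.018,0]
    - [-0.022,0.011,0]
  twist: [0,0,0,0,0]

```text
t: 10.8
eef_pos: [0.5769, -0.0755, 0.1192]
ee_rot: [3.139, -0.001, 0.369]
contact_force: [-1.5, -5.7, 6.9]
grip_width: 0.026
```

Call:
drive_tool:
  hand: [0,0,0,0,0]
  offset:
    - [-0.025,0.004,0]
    - [-0.025,-0.005,0]
    - [-0.021,-0.012,0]
    - [-0.017,-0.019,0]
    - [-0.009,-0.023,0]
  twist: [0,0,0,0,0]

```text
t: 11.3
eef_pos: [0.4984, -0.1193, 0.1193]
ee_rot: [3.141, -0.001, 0.37]
contact_force: [2.6, -0.1, 5.6]
grip_width: 0.0254
```

```bash
python3 -c "
from h import *
look()
plan([.335]*10)"
```

```text
scene t 11.35 mark 4.389 q 1556 eef [ 0.4982 -0.1219  0.1193] r 0.0611 phi 2.981 F [-3.8136 -2.299   6.9892] w 0.0256
[[-0.001, -0.025, 0], [0.007, -0.024, 0], [0.015, -0.02, 0], [0.02, -0.015, 0], [0.024, -0.006, 0]]
[[0.025, 0.001, 0], [0.023, 0.01, 0], [0.019, 0.016, 0], [0.012, 0.022, 0], [0.004, 0.025, 0]]
```

```bash
cat > fit.py <<'E'
from h import *
from scipy.optimize import least_squares
# (start time, increments), marks (t, unwrapped, sigma)
L=json.load(open('log.json'))
def sim(p,tend,w0=0,rows=None):
    k,d,th0=p; dt=.01; t=5.5; th=th0; w=0; out=[]
    for T0,inc in L['rows']+(rows or []):
        while t<T0-1e-6:
            wc=0; w,th=step(w,th,wc,k,d,dt); t+=dt; out.append((t,th,w))
        for i in inc:
            for _ in range(10): w,th=step(w,th,i/.1,k,d,dt); t+=dt; out.append((t,th,w))
    while t<tend-1e-6: w,th=step(w,th,0,k,d,dt); t+=dt; out.append((t,th,w))
    return np.array(out)
def step(w,th,wc,k,d,dt):
    a=k*(wc-w)-.1*w; 
    if abs(w)<1e-9 and abs(a)<d: return 0.,th
    s=np.sign(w) if abs(w)>1e-9 else np.sign(a)
    wn=w+(a-d*s)*dt
    if w*wn<0 and abs(a)<d: wn=0.
    return wn,th+wn*dt
def fit():
    M=np.array(L['marks'])
    def f(p):
        o=sim(p,M[-1,0]); return np.r_[(np.interp(M[:,0],o[:,0],o[:,1])-M[:,1])/M[:,2],(p[0]-1.25)/.25,(p[1]-.9)/.4]
    r=least_squares(f,[1.25,.9,1.36],loss='soft_l1',diff_step=1e-3); return r.x,r.fun
if __name__=='__main__':
    p,f=fit(); o=sim(p,L['marks'][-1][0]); print('k,d,th0',p,'res*sig',np.array(f[:-2])*np.array(L['marks'])[:,2])
    for t in np.arange(6,o[-1,0]+.01,.5): print('%.1f %.2f'%(t,np.interp(t,o[:,0],o[:,2])),end=' | ')
    print('now w',o[-1,2],'th',o[-1,1],'ss slip', p[1]/p[0]+.1*2.1/p[0])
E
python3 - <<'E'
import json
tp=6.283185
json.dump(dict(rows=[[5.5,[.05,.1,.15,.2,.25]],[6.05,[.3]*10],[7.1,[.3]*10],[8.2,[.32]+[.3]*9],[9.25,[.36]*4+[.335]*6],[10.3,[.335]*10]],
marks=[[5.5,1.358,.02],[6.0,1.386,.03],[7.05,2.612,.08],[8.1,4.346,.1],[9.2,6.212,.03],[10.25,1.957+tp,.15],[11.3,4.389+tp,.03]]),open('log.json','w'))
E
python3 fit.py
```

```text
k,d,th0 [1.2381 1.0103 1.3517] res*sig [-0.0063  0.0221 -0.095  -0.0585  0.0132  0.1442 -0.0076]
6.0 0.39 | 6.5 1.09 | 7.0 1.55 | 7.5 1.67 | 8.0 1.84 | 8.5 1.71 | 9.0 1.86 | 9.5 1.97 | 10.0 2.18 | 10.5 2.11 | 11.0 2.22 | now w 2.263667996064821 th 10.66458237682041 ss slip 0.9855889199148075
```

```bash
python3 -c "
from h import *
st=json.load(open('st.json'));st['phi']-=3.35
last=np.sum([[-0.001,-0.025],[0.007,-0.024],[0.015,-0.02],[0.02,-0.015],[0.024,-0.006],[0.025,0.001],[0.023,0.01],[0.019,0.016],[0.012,0.022],[0.004,0.025]],0)*.8
st['xy']=list(np.array(st['xy'])-last);json.dump(st,open('st.json','w'))
plan([.32]*20)"
```

```text
[[-0.001, -0.024, 0], [0.006, -0.023, 0], [0.014, -0.02, 0], [0.018, -0.015, 0], [0.023, -0.008, 0]]
[[0.024, -0.0, 0], [0.023, 0.007, 0], [0.019, 0.014, 0], [0.014, 0.019, 0], [0.008, 0.023, 0]]
[[-0.001, 0.024, 0], [-0.007, 0.022, 0], [-0.015, 0.019, 0], [-0.02, 0.014, 0], [-0.022, 0.007, 0]]
[[-0.024, -0.001, 0], [-0.023, -0.009, 0], [-0.018, -0.015, 0], [-0.013, -0.02, 0], [-0.006, -0.023, 0]]
```

Call:
drive_tool:
  hand: [0,0,0,0,0]
  offset:
    - [-0.001,-0.024,0]
    - [0.006,-0.023,0]
    - [0.014,-0.02,0]
    - [0.018,-0.015,0]
    - [0.023,-0.008,0]
  twist: [0,0,0,0,0]

```text
t: 11.85
eef_pos: [0.5479, -0.1922, 0.1192]
ee_rot: [3.141, -0.002, 0.368]
contact_force: [1.3, 6.1, 6.7]
grip_width: 0.0257
```

Call:
drive_tool:
  hand: [0,0,0,0,0]
  offset:
    - [0.024,0,0]
    - [0.023,0.007,0]
    - [0.019,0.014,0]
    - [0.014,0.019,0]
    - [0.008,0.023,0]
  twist: [0,0,0,0,0]

```text
t: 12.35
eef_pos: [0.6173, -0.1405, 0.1191]
ee_rot: [-3.141, 0.001, 0.368]
contact_force: [-12.4, 2.0, 10.1]
grip_width: 0.026
```

```bash
python3 -c "
from h import *
look()"
```

```text
scene t 12.4 mark 0.314 q 1691 eef [ 0.6173 -0.1376  0.119 ] r 0.0591 phi -0.100 F [-5.5887  3.5264 12.2017] w 0.0252
```

Call:
drive_tool:
  hand: [0,0,0,0,0]
  offset:
    - [-0.001,0.024,0]
    - [-0.007,0.022,0]
    - [-0.015,0.019,0]
    - [-0.02,0.014,0]
    - [-0.022,0.007,0]
  twist: [0,0,0,0,0]

```text
t: 12.9
eef_pos: [0.5656, -0.0727, 0.1192]
ee_rot: [3.138, -0.001, 0.369]
contact_force: [-0.7, -9.0, 5.9]
grip_width: 0.0258
```

Call:
drive_tool:
  hand: [0,0,0,0,0]
  offset:
    - [-0.024,-0.001,0]
    - [-0.023,-0.009,0]
    - [-0.018,-0.015,0]
    - [-0.013,-0.02,0]
    - [-0.006,-0.023,0]
  twist: [0,0,0,0,0]

```text
t: 13.4
eef_pos: [0.4973, -0.1265, 0.1192]
ee_rot: [-3.142, -0.001, 0.369]
contact_force: [1.6, -0.1, 5.8]
grip_width: 0.0257
```

```bash
python3 -c "
from h import *
look()
plan([.315]*20)"
```

```text
scene t 13.45 mark 2.438 q 684 eef [ 0.4974 -0.1292  0.1193] r 0.0611 phi 3.101 F [-5.1477 -2.6518  7.1027] w 0.0255
[[0.001, -0.023, 0], [0.009, -0.022, 0], [0.015, -0.018, 0], [0.02, -0.013, 0], [0.023, -0.006, 0]]
[[0.023, 0.002, 0], [0.022, 0.009, 0], [0.018, 0.015, 0], [0.012, 0.02, 0], [0.006, 0.023, 0]]
[[-0.002, 0.023, 0], [-0.009, 0.022, 0], [-0.015, 0.018, 0], [-0.02, 0.012, 0], [-0.023, 0.006, 0]]
[[-0.023, -0.002, 0], [-0.022, -0.009, 0], [-0.018, -0.015, 0], [-0.012, -0.02, 0], [-0.005, -0.023, 0]]
```

Call:
drive_tool:
  hand: [0,0,0,0,0]
  offset:
    - [0.001,-0.023,0]
    - [0.009,-0.022,0]
    - [0.015,-0.018,0]
    - [0.02,-0.013,0]
    - [0.023,-0.006,0]
  twist: [0,0,0,0,0]

```text
t: 13.95
eef_pos: [0.5536, -0.1928, 0.1192]
ee_rot: [3.141, -0.002, 0.368]
contact_force: [-0.0, 7.0, 6.8]
grip_width: 0.0255
```

Call:
drive_tool:
  hand: [0,0,0,0,0]
  offset:
    - [0.023,0.002,0]
    - [0.022,0.009,0]
    - [0.018,0.015,0]
    - [0.012,0.02,0]
    - [0.006,0.023,0]
  twist: [0,0,0,0,0]

```text
t: 14.45
eef_pos: [0.6176, -0.1366, 0.1191]
ee_rot: [3.141, 0.0, 0.368]
contact_force: [-8.7, 0.5, 10.2]
grip_width: 0.0258
```

```bash
python3 -c "
from h import *
look()"
```

```text
scene t 14.5 mark 4.643 q 1633 eef [ 0.6175 -0.1338  0.1191] r 0.0590 phi -0.035 F [-4.2045  1.9954 11.4568] w 0.0258
```

Call:
drive_tool:
  hand: [0,0,0,0,0]
  offset:
    - [-0.002,0.023,0]
    - [-0.009,0.022,0]
    - [-0.015,0.018,0]
    - [-0.02,0.012,0]
    - [-0.023,0.006,0]
  twist: [0,0,0,0,0]

```text
t: 15.0
eef_pos: [0.5627, -0.0724, 0.1192]
ee_rot: [3.138, -0.001, 0.369]
contact_force: [-0.1, -7.5, 6.7]
grip_width: 0.0254
```

Call:
drive_tool:
  hand: [0,0,0,0,0]
  offset:
    - [-0.023,-0.002,0]
    - [-0.022,-0.009,0]
    - [-0.018,-0.015,0]
    - [-0.012,-0.02,0]
    - [-0.005,-0.023,0]
  twist: [0,0,0,0,0]

```text
t: 15.5
eef_pos: [0.4973, -0.1274, 0.1192]
ee_rot: [3.142, -0.001, 0.369]
contact_force: [-0.1, 0.8, 7.4]
grip_width: 0.0259
```

```bash
python3 -c "
from h import *
look()
plan([.32]*20)
tp=6.283185
L=json.load(open('log.json'))
L['rows']+=[[11.35,[.32]*10],[12.4,[.32]*10],[13.45,[.315]*10],[14.5,[.315]*10]]
L['marks']+=[[12.35,.314+2*tp,.03],[13.4,2.438+2*tp,.05]]
json.dump(L,open('log.json','w'))"; python3 fit.py
```

```text
scene t 15.55 mark 0.429 q 1619 eef [ 0.4974 -0.13    0.1193] r 0.0611 phi 3.114 F [-5.6186 -2.5928  7.5139] w 0.0260
[[0.002, -0.024, 0], [0.009, -0.022, 0], [0.016, -0.018, 0], [0.02, -0.012, 0], [0.024, -0.005, 0]]
[[0.024, 0.003, 0], [0.021, 0.01, 0], [0.018, 0.016, 0], [0.011, 0.021, 0], [0.004, 0.024, 0]]
[[-0.003, 0.023, 0], [-0.011, 0.022, 0], [-0.017, 0.017, 0], [-0.021, 0.011, 0], [-0.023, 0.003, 0]]
[[-0.024, -0.004, 0], [-0.021, -0.011, 0], [-0.017, -0.018, 0], [-0.01, -0.021, 0], [-0.003, -0.024, 0]]
k,d,th0 [1.3012 1.0949 1.3513] res*sig [-0.0067  0.022  -0.079  -0.0386  0.0208  0.1444 -0.0197 -0.0077  0.0351]
6.0 0.40 | 6.5 1.11 | 7.0 1.56 | 7.5 1.68 | 8.0 1.84 | 8.5 1.70 | 9.0 1.86 | 9.5 1.96 | 10.0 2.18 | 10.5 2.09 | 11.0 2.21 | 11.5 2.07 | 12.0 2.13 | 12.5 1.99 | 13.0 2.09 | 13.5 1.95 | 14.0 2.05 | 14.5 1.90 | 15.0 2.02 | 15.5 2.08 | now w 2.0835454821943613 th 19.283517788269588 ss slip 1.0028862256751299
```

Call:
drive_tool:
  hand: [0,0,0,0,0]
  offset:
    - [0.002,-0.024,0]
    - [0.009,-0.022,0]
    - [0.016,-0.018,0]
    - [0.02,-0.012,0]
    - [0.024,-0.005,0]
  twist: [0,0,0,0,0]

```text
t: 16.05
eef_pos: [0.5559, -0.1929, 0.1192]
ee_rot: [3.141, -0.002, 0.368]
contact_force: [-0.6, 6.8, 7.5]
grip_width: 0.0255
```

Call:
drive_tool:
  hand: [0,0,0,0,0]
  offset:
    - [0.024,0.003,0]
    - [0.021,0.01,0]
    - [0.018,0.016,0]
    - [0.011,0.021,0]
    - [0.004,0.024,0]
  twist: [0,0,0,0,0]

```text
t: 16.55
eef_pos: [0.6177, -0.1326, 0.1191]
ee_rot: [3.141, 0.0, 0.368]
contact_force: [-8.4, -0.1, 9.2]
grip_width: 0.0255
```

Call:
drive_tool:
  hand: [0,0,0,0,0]
  offset:
    - [-0.003,0.023,0]
    - [-0.011,0.022,0]
    - [-0.017,0.017,0]
    - [-0.021,0.011,0]
    - [-0.023,0.003,0]
  twist: [0,0,0,0,0]

```text
t: 17.05
eef_pos: [0.5577, -0.0723, 0.1192]
ee_rot: [3.139, -0.001, 0.369]
contact_force: [0.2, -4.7, 5.5]
grip_width: 0.0263
```

Call:
drive_tool:
  hand: [0,0,0,0,0]
  offset:
    - [-0.024,-0.004,0]
    - [-0.021,-0.011,0]
    - [-0.017,-0.018,0]
    - [-0.01,-0.021,0]
    - [-0.003,-0.024,0]
  twist: [0,0,0,0,0]

```text
t: 17.55
eef_pos: [0.4969, -0.1348, 0.1193]
ee_rot: [3.141, -0.001, 0.369]
contact_force: [4.3, 0.1, 3.9]
grip_width: 0.0256
```

```bash
python3 -c "
from h import *
look()
plan([.315]*10)
tp=6.283185
L=json.load(open('log.json'))
L['rows']+=[[15.55,[.32]*20]]
L['marks']+=[[14.45,4.643+2*tp,.03],[15.5,.429+3*tp,.03]]
json.dump(L,open('log.json','w'))"; python3 fit.py
python3 - <<'E'
import sys; sys.path.insert(0,'.')
from fit import *
p,_=fit(); o=sim(p,17.55); print(o[-1],o[-1,1]%6.283185)
E
```

```text
scene t 17.6 mark 4.738 q 1541 eef [ 0.4975 -0.1375  0.1193] r 0.0613 phi -3.047 F [-2.7709 -2.3539  6.4029] w 0.0255
[[0.005, -0.023, 0], [0.012, -0.02, 0], [0.017, -0.016, 0], [0.021, -0.01, 0], [0.024, -0.003, 0]]
[[0.023, 0.005, 0], [0.02, 0.012, 0], [0.016, 0.017, 0], [0.01, 0.021, 0], [0.002, 0.024, 0]]
k,d,th0 [1.2951 1.0863 1.3513] res*sig [-0.0067  0.022  -0.0804 -0.04    0.0209  0.1455 -0.0171 -0.0032  0.0416
 -0.0285  0.0154]
6.0 0.40 | 6.5 1.11 | 7.0 1.56 | 7.5 1.68 | 8.0 1.84 | 8.5 1.70 | 9.0 1.86 | 9.5 1.96 | 10.0 2.18 | 10.5 2.10 | 11.0 2.21 | 11.5 2.08 | 12.0 2.13 | 12.5 1.99 | 13.0 2.09 | 13.5 1.95 | 14.0 2.05 | 14.5 1.90 | 15.0 2.02 | 15.5 2.09 | 16.0 2.03 | 16.5 2.11 | 17.0 2.15 | 17.5 2.17 | now w 2.1738024042688195 th 23.576225971673324 ss slip 1.0009690176906043
[17.55   23.5762  2.1738] 4.726670971673325
```

The model predicts 4.727 rad for this look and the camera measured 4.738. The speed has been in band since about 9.5 s. The modelled dip at 14.5 s came near the lower edge, so I'm holding speed a few seconds longer for margin.

```bash
python3 -c "
from h import *
plan([.31]*30)"
```

```text
[[-0.004, 0.022, 0], [-0.012, 0.021, 0], [-0.017, 0.015, 0], [-0.021, 0.01, 0], [-0.023, 0.003, 0]]
[[-0.023, -0.004, 0], [-0.02, -0.011, 0], [-0.016, -0.017, 0], [-0.01, -0.021, 0], [-0.004, -0.022, 0]]
[[0.004, -0.023, 0], [0.011, -0.021, 0], [0.016, -0.016, 0], [0.021, -0.011, 0], [0.022, -0.004, 0]]
[[0.023, 0.003, 0], [0.021, 0.011, 0], [0.017, 0.015, 0], [0.011, 0.021, 0], [0.004, 0.023, 0]]
[[-0.002, 0.023, 0], [-0.01, 0.021, 0], [-0.016, 0.017, 0], [-0.02, 0.011, 0], [-0.022, 0.005, 0]]
[[-0.024, -0.002, 0], [-0.021, -0.01, 0], [-0.017, -0.015, 0], [-0.012, -0.02, 0], [-0.005, -0.022, 0]]
```

Call:
drive_tool:
  hand: [0,0,0,0,0]
  offset:
    - [0.005,-0.023,0]
    - [0.012,-0.02,0]
    - [0.017,-0.016,0]
    - [0.021,-0.01,0]
    - [0.024,-0.003,0]
  twist: [0,0,0,0,0]

```text
t: 18.1
eef_pos: [0.5616, -0.1928, 0.1192]
ee_rot: [3.141, -0.002, 0.368]
contact_force: [-0.3, 7.1, 7.8]
grip_width: 0.0259
```

Call:
drive_tool:
  hand: [0,0,0,0,0]
  offset:
    - [0.023,0.005,0]
    - [0.02,0.012,0]
    - [0.016,0.017,0]
    - [0.01,0.021,0]
    - [0.002,0.024,0]
  twist: [0,0,0,0,0]

```text
t: 18.6
eef_pos: [0.6175, -0.1287, 0.1191]
ee_rot: [3.141, 0.001, 0.368]
contact_force: [-7.9, -1.1, 9.1]
grip_width: 0.0255
```

Call:
drive_tool:
  hand: [0,0,0,0,0]
  offset:
    - [-0.004,0.022,0]
    - [-0.012,0.021,0]
    - [-0.017,0.015,0]
    - [-0.021,0.01,0]
    - [-0.023,0.003,0]
  twist: [0,0,0,0,0]

```text
t: 19.1
eef_pos: [0.5563, -0.0722, 0.1193]
ee_rot: [3.139, -0.002, 0.369]
contact_force: [0.2, -5.9, 6.1]
grip_width: 0.0261
```

Call:
drive_tool:
  hand: [0,0,0,0,0]
  offset:
    - [-0.023,-0.004,0]
    - [-0.02,-0.011,0]
    - [-0.016,-0.017,0]
    - [-0.01,-0.021,0]
    - [-0.004,-0.022,0]
  twist: [0,0,0,0,0]

```text
t: 19.6
eef_pos: [0.4969, -0.1325, 0.1193]
ee_rot: [3.141, -0.001, 0.369]
contact_force: [2.8, 0.4, 5.5]
grip_width: 0.0256
```

Call:
drive_tool:
  hand: [0,0,0,0,0]
  offset:
    - [0.004,-0.023,0]
    - [0.011,-0.021,0]
    - [0.016,-0.016,0]
    - [0.021,-0.011,0]
    - [0.022,-0.004,0]
  twist: [0,0,0,0,0]

```text
t: 20.1
eef_pos: [0.5578, -0.1929, 0.1192]
ee_rot: [3.141, -0.002, 0.368]
contact_force: [-0.0, 6.7, 7.1]
grip_width: 0.0255
```

Call:
drive_tool:
  hand: [0,0,0,0,0]
  offset:
    - [0.023,0.003,0]
    - [0.021,0.011,0]
    - [0.017,0.015,0]
    - [0.011,0.021,0]
    - [0.004,0.023,0]
  twist: [0,0,0,0,0]

```text
t: 20.6
eef_pos: [0.6176, -0.1334, 0.1191]
ee_rot: [3.141, 0.0, 0.368]
contact_force: [-6.9, -0.4, 9.0]
grip_width: 0.0258
```

Call:
drive_tool:
  hand: [0,0,0,0,0]
  offset:
    - [-0.002,0.023,0]
    - [-0.01,0.021,0]
    - [-0.016,0.017,0]
    - [-0.02,0.011,0]
    - [-0.022,0.005,0]
  twist: [0,0,0,0,0]

```text
t: 21.1
eef_pos: [0.5618, -0.0724, 0.1192]
ee_rot: [3.139, -0.001, 0.369]
contact_force: [-1.0, -6.0, 6.6]
grip_width: 0.0257
```

Call:
drive_tool:
  hand: [0,0,0,0,0]
  offset:
    - [-0.024,-0.002,0]
    - [-0.021,-0.01,0]
    - [-0.017,-0.015,0]
    - [-0.012,-0.02,0]
    - [-0.005,-0.022,0]
  twist: [0,0,0,0,0]

```text
t: 21.6
eef_pos: [0.4972, -0.1274, 0.1192]
ee_rot: [3.142, -0.0, 0.369]
contact_force: [0.4, 0.0, 6.5]
grip_width: 0.0257
```

```bash
python3 -c "
from h import *
look()
tp=6.283185
L=json.load(open('log.json'))
L['rows']+=[[17.6,[.315]*10+[.31]*30]]
L['marks']+=[[17.55,4.738+3*tp,.03]]
json.dump(L,open('log.json','w'))"
python3 - <<'E'
import sys; sys.path.insert(0,'.')
from fit import *
p,_=fit(); o=sim(p,21.6); print(p,o[-1],o[-1,1]%6.283185)
for wc in(.12,.15,.18):   # crank slow-down then stop: where it goes
    inc=[.25,.2,wc,wc,wc,wc,wc,wc,wc,wc]
    q=sim(p,25,rows=[[21.65,inc]]); print(wc,[(round(t,2),round(float(np.interp(t,q[:,0],q[:,1]))%6.283,2),round(float(np.interp(t,q[:,0],q[:,2])),2)) for t in(22.15,22.65,23.5,24.5)])
E
```

```text
scene t 21.65 mark 0.604 q 1620 eef [ 0.4974 -0.13    0.1193] r 0.0611 phi 3.113 F [-5.6113 -2.1832  8.6635] w 0.0257
[1.2881 1.0775 1.3513] [21.6    32.0458  2.1005] 0.6298859116791071
0.12 [(22.15, 1.54, 1.27), (22.65, 2.05, 0.8), (23.5, 2.22, 0.0), (24.5, 2.22, 0.0)]
0.15 [(22.15, 1.56, 1.37), (22.65, 2.14, 0.99), (23.5, 2.38, 0.0), (24.5, 2.38, 0.0)]
0.18 [(22.15, 1.58, 1.46), (22.65, 2.23, 1.18), (23.5, 2.55, 0.0), (24.5, 2.55, 0.0)]
```

Run:
```python
from fit import *
tp=6.283185
L['marks']+=[[21.6,.604+5*tp,.03]]
p,_=fit()
from scipy.optimize import brentq
best=lambda x: sim(p,27,rows=[[21.65,[.25]*10+[x]*15]])[-1,1]-6*tp+.9
x=brentq(best,.1,.3); print('x',x,p)
x=round(x,2); inc=[.25]*10+[x]*15
q=sim(p,24.2,rows=[[21.65,inc]]); print(q[-1],q[-1,1]-6*tp)
L['rows']+=[[21.65,inc]]; json.dump(L,open('log.json','w')); plan(inc)
```

```text
x 0.25715304083629564 [1.3011 1.0934 1.3511]
[24.2    36.3851  1.4691] -1.3140308497827249
[[0.001, -0.019, 0], [0.005, -0.018, 0], [0.01, -0.016, 0], [0.013, -0.013, 0], [0.016, -0.009, 0]]
[[0.018, -0.005, 0], [0.019, -0.0, 0], [0.018, 0.004, 0], [0.017, 0.008, 0], [0.014, 0.013, 0]]
[[0.011, 0.016, 0], [0.006, 0.018, 0], [0.001, 0.02, 0], [-0.003, 0.019, 0], [-0.009, 0.017, 0]]
[[-0.013, 0.015, 0], [-0.016, 0.011, 0], [-0.018, 0.007, 0], [-0.02, 0.001, 0], [-0.019, -0.003, 0]]
[[-0.017, -0.009, 0], [-0.015, -0.012, 0], [-0.011, -0.016, 0], [-0.007, -0.019, 0], [-0.002, -0.019, 0]]
```

Call:
drive_tool:
  hand: [0,0,0,0,0]
  offset:
    - [0.001,-0.019,0]
    - [0.005,-0.018,0]
    - [0.01,-0.016,0]
    - [0.013,-0.013,0]
    - [0.016,-0.009,0]
  twist: [0,0,0,0,0]

```text
t: 22.15
eef_pos: [0.5349, -0.1885, 0.1193]
ee_rot: [3.14, -0.001, 0.368]
contact_force: [0.7, 1.8, 6.2]
grip_width: 0.0258
```

Call:
drive_tool:
  hand: [0,0,0,0,0]
  offset:
    - [0.018,-0.005,0]
    - [0.019,0,0]
    - [0.018,0.004,0]
    - [0.017,0.008,0]
    - [0.014,0.013,0]
  twist: [0,0,0,0,0]

```text
t: 22.65
eef_pos: [0.6037, -0.1709, 0.1192]
ee_rot: [-3.141, -0.001, 0.368]
contact_force: [-4.8, 3.5, 8.5]
grip_width: 0.0258
```

Call:
drive_tool:
  hand: [0,0,0,0,0]
  offset:
    - [0.011,0.016,0]
    - [0.006,0.018,0]
    - [0.001,0.02,0]
    - [-0.003,0.019,0]
    - [-0.009,0.017,0]
  twist: [0,0,0,0,0]

```text
t: 23.15
eef_pos: [0.6076, -0.0995, 0.1192]
ee_rot: [3.14, 0.001, 0.368]
contact_force: [-5.3, -4.0, 7.9]
grip_width: 0.0253
```

Call:
drive_tool:
  hand: [0,0,0,0,0]
  offset:
    - [-0.013,0.015,0]
    - [-0.016,0.011,0]
    - [-0.018,0.007,0]
    - [-0.02,0.001,0]
    - [-0.019,-0.003,0]
  twist: [0,0,0,0,0]

```text
t: 23.65
eef_pos: [0.5395, -0.0749, 0.1193]
ee_rot: [3.139, -0.002, 0.369]
contact_force: [1.4, -5.0, 4.8]
grip_width: 0.0255
```

Call:
drive_tool:
  hand: [0,0,0,0,0]
  offset:
    - [-0.017,-0.009,0]
    - [-0.015,-0.012,0]
    - [-0.011,-0.016,0]
    - [-0.007,-0.019,0]
    - [-0.002,-0.019,0]
  twist: [0,0,0,0,0]

```text
t: 24.15
eef_pos: [0.497, -0.135, 0.1193]
ee_rot: [3.141, -0.001, 0.369]
contact_force: [2.3, 0.2, 5.6]
grip_width: 0.0258
```

Run:
```python
from fit import *
tp=6.283185
im=robot.camera('scene'); a,q=mark(im,'scene'); print(robot.read_state()['t'],a,q)
L['marks']+=[[21.6,.604+5*tp,.03],[24.15,a%tp+5*tp,.02]]
json.dump(L,open('log.json','w'))
p,_=fit(); o=sim(p,24.2); print(p,o[-1],'rel',o[-1,1]-6*tp)
for x in np.arange(.1,.31,.02):
    q=sim(p,27,rows=[[24.2,[x]*4+[.1]]]); print(round(x,2),q[-1,1]-6*tp, end=' | ')
```

```text
24.2 4.905548814360885 1534.2592592592596
[1.2931 1.0843 1.3525] [24.2    36.3933  1.4711] rel -1.3058289772704441
0.1 -0.583618259496582 | 0.12 -0.5331256670787781 | 0.14 -0.48165504818993554 | 0.16 -0.4292863149448536 | 0.18 -0.37609445383830575 | 0.2 -0.32211955939783365 | 0.22 -0.26743540348320494 | 0.24 -0.21208092034098058 | 0.26 -0.1561171345207626 | 0.28 -0.0995483339768839 | 0.3 -0.042440331611658166 |
```

Run:
```python
from fit import *
p,_=fit(); inc=[.25]*5+[.1,.0,0,0,0]; print(sim(p,27,rows=[[24.2,inc]])[-1,1]-6*6.283185); plan(inc)
```

```text
-0.03118034512544199
[[0.004, -0.018, 0], [0.007, -0.017, 0], [0.012, -0.015, 0], [0.014, -0.012, 0], [0.018, -0.007, 0]]
[[0.007, -0.002, 0], [-0.0, 0.0, 0], [-0.0, 0.0, 0], [-0.0, 0.0, 0], [-0.0, 0.0, 0]]
```

Call:
drive_tool:
  hand: [0,0,0,0,0]
  offset:
    - [0.004,-0.018,0]
    - [0.007,-0.017,0]
    - [0.012,-0.015,0]
    - [0.014,-0.012,0]
    - [0.018,-0.007,0]
  twist: [0,0,0,0,0]

```text
t: 24.7
eef_pos: [0.5421, -0.1908, 0.1193]
ee_rot: [3.14, -0.001, 0.368]
contact_force: [-0.2, 1.9, 6.3]
grip_width: 0.0254
```

Call:
drive_tool:
  hand: [0,0,0,0,0]
  offset:
    - [0.007,-0.002,0]
    - [0,0,0]
    - [0,0,0]
    - [0,0,0]
    - [0,0,0]
  twist: [0,0,0,0,0]

```text
t: 25.2
eef_pos: [0.5479, -0.1919, 0.1193]
ee_rot: [3.14, -0.002, 0.369]
contact_force: [0.5, -0.6, 7.0]
grip_width: 0.0258
```

Call:
drive_tool:
  hand: [0,0,0,0,0]
  offset:
    - [0,0,0]
    - [0,0,0]
    - [0,0,0]
    - [0,0,0]
    - [0,0,0]
  twist: [0,0,0,0,0]

```text
t: 25.7
eef_pos: [0.5478, -0.1918, 0.1193]
ee_rot: [3.14, -0.002, 0.369]
contact_force: [-1.0, -0.4, 6.1]
grip_width: 0.0256
```

Run:
```python
from h import *
look(); im=look()
for c in('scene','top'):
    for l in('wheel_mark','pointer'): print(c,l,[(d['confidence'],np.array(d['position'])) for d in robot.landmark_of(c,l)[:1]])
cv2.imwrite('pics/s3.png',cv2.resize(im[200:420,160:420],(780,600))[:,:,::-1])
look()
```

```text
scene t 25.75 mark 6.260 q 1638 eef [ 0.5478 -0.1919  0.1193] r 0.0611 phi -1.746 F [-0.7576 -0.3866  6.3553] w 0.0257
scene t 25.8 mark 6.260 q 1632 eef [ 0.5478 -0.1919  0.1193] r 0.0611 phi -1.746 F [-0.5221  0.1735  6.7025] w 0.0256
scene wheel_mark []
scene pointer [(0.71, array([ 0.6471, -0.1034,  0.0608]))]
top wheel_mark []
top pointer [(0.7, array([ 0.6435, -0.1065,  0.0617]))]
scene t 26.05 mark 6.260 q 1630 eef [ 0.5478 -0.1918  0.1193] r 0.0611 phi -1.746 F [-0.106  -0.2111  7.2913] w 0.0255
```

View pics/s3.png

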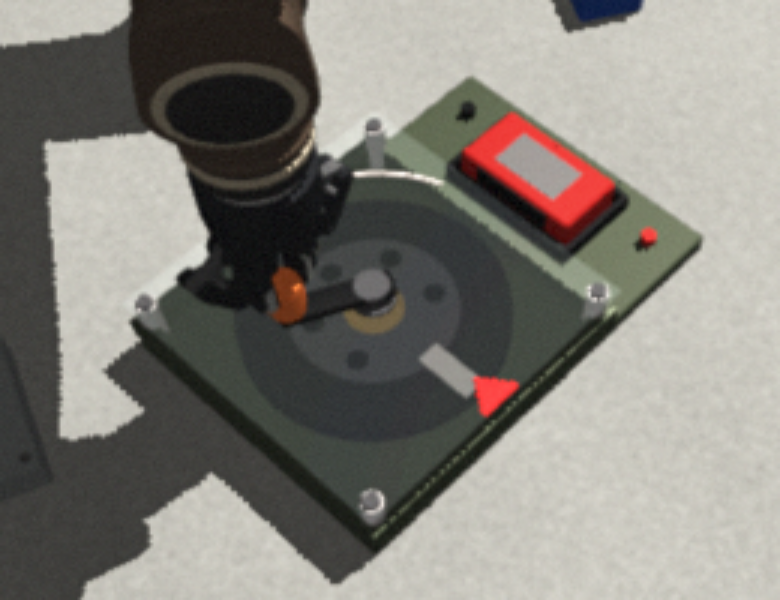

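The mark stands at the triangle's tip (crop pixel about (450,370), triangle at (495,393)), −0.023 rad or about 2 mm off, and still over three looks. I'm releasing the knob and lifting.

Call:
drive_tool:
  hand: [1,1,1,1,1]
  offset:
    - [0,0,0]
    - [0,0,0]
    - [0,0,0]
    - [0,0,0]
    - [0,0,0]
  twist: [0,0,0,0,0]

```text
t: 26.55
eef_pos: [0.5467, -0.1912, 0.118]
ee_rot: [-3.141, 0.0, 0.369]
contact_force: [-1.2, -0.2, 0.8]
grip_width: 0.0853
```

Call:
drive_tool:
  hand: [1,1,1,1,1]
  offset:
    - [0,0,0.02]
    - [0,0,0.04]
    - [0,0,0.04]
    - [0,0,0.04]
    - [0,0,0]
  twist: [0,0,0,0,0]

```text
t: 27.05
eef_pos: [0.5485, -0.1918, 0.235]
ee_rot: [3.137, -0.006, 0.369]
contact_force: [-0.1, -0.1, -0.1]
grip_width: 0.0854
```

Run:
```python
from h import *
look(); im=look()
print([(d['confidence'],np.array(d['position'])) for d in robot.landmark_of('scene','battery')[:2]])
cv2.imwrite('pics/s4.png',cv2.resize(im,(640,480))[:,:,::-1])
look()
```

```text
scene t 27.1 mark 6.260 q 1730 eef [ 0.548  -0.1917  0.2326] r 0.0609 phi -1.745 F [ 0.0379 -0.1537 -0.5921] w 0.0852
scene t 27.15 mark 6.260 q 1725 eef [ 0.5473 -0.1915  0.2308] r 0.0608 phi -1.756 F [-0.2241 -0.3096 -0.4037] w 0.0856
[(0.83, array([0.5039, 0.0381, 0.0231])), (0.78, array([ 0.2979,  0.2125, -0.0018]))]
scene t 27.25 mark 6.259 q 1733 eef [ 0.5464 -0.1911  0.229 ] r 0.0606 phi -1.771 F [ 0.4498  0.6449 -0.0862] w 0.0857
```

View pics/s4.png

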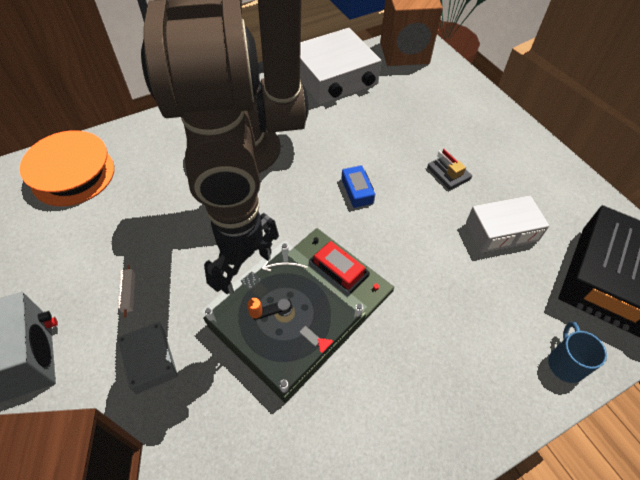

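The gripper is clear of the knob (256,308). The mark (310,336) points at the triangle (325,344), and the battery and other things are where they were. Handing in.

```bash
python3 -c "
from rig import robot
print(robot.finish_job())"
```

```text
the job is handed in; nothing more can be done
None
```

I cranked the flywheel to 20 turns a minute and held it there for about 12 s. I then stopped it with the white mark at the red pointer, let go of the knob and handed the job in at about 27 s. No verdict was reported.

- **Speed:** camera-measured averages were about 1.97 to 2.12 rad/s from 9.2 s to 21.6 s. My fitted model had the speed peaking at about 2.2 rad/s (limit 2.95) and dipping to about 1.90 near 14.5 s. Because that dip was close to the lower limit of 1.83, I kept cranking a further 4 s.
- **Stop:** the mark was at −0.023 rad, about 2 mm from the pointer. It read the same in every look before and after release.
- **End state:** the gripper was open and about 110 mm above its grip height, with no contact force. The battery read within about 2 mm of where it started, and the other things looked unmoved in the last picture. Forces during cranking stayed under about 15 N.
- **Checks that failed or disagreed:**
  - The network never found the wheel mark, so I tracked it with my own brightness detector.
  - A few readings with the mark probably partly hidden were off by up to 0.15 rad, so I gave them little weight in the fit.
  - One top-camera reading was wrong and I discarded it.
  - My estimate of the flywheel axis was about 1 mm off, which caused no trouble.

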